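Slide the empty ramekin out of the group and seat it in the cradle

TASK

Slide the empty ramekin out from among the ones with tealights, keeping it on the table, until it stands clear of the group, without shifting the others, the cup or the jar. Then slide it into the V of the wooden cradle and press it gently home against both arms, keeping up a light steady pressure of about 8 N for a second (never more than 15 N), and leave it standing there fully seated.

Things in the scene. Friction and masses are not known exactly. Their poses are not given: they have to be found in the camera images.
- ramekin_a: White fluted ramekin: rim 78 mm, foot 73 mm, height 42 mm, floor 6 mm thick, clear inside width 60 mm low down, 66 mm at the rim; origin at the centre of its underside, z up. The empty one, to bring out (0.11 to 0.26 kg, slides under about 0.5 to 2.5 N). It starts at the left, middle or right place of the front row of three, which faces the cradle, touching its neighbours.
- ramekin_b: White fluted ramekin: rim 78 mm, foot 73 mm, height 42 mm, floor 6 mm thick, clear inside width 60 mm low down, 66 mm at the rim; origin at the centre of its underside, z up. Holds one tealight; stays where it is (0.17 kg). One of the other two in the front row. Centres of touching ramekins are 79 mm apart.
- ramekin_c: White fluted ramekin: rim 78 mm, foot 73 mm, height 42 mm, floor 6 mm thick, clear inside width 60 mm low down, 66 mm at the rim; origin at the centre of its underside, z up. Holds one tealight; stays where it is (0.17 kg). One of the other two in the front row. Centres of touching ramekins are 79 mm apart.
- ramekin_d: White fluted ramekin: rim 78 mm, foot 73 mm, height 42 mm, floor 6 mm thick, clear inside width 60 mm low down, 66 mm at the rim; origin at the centre of its underside, z up. Holds one tealight; stays where it is (0.17 kg). One of the two behind, nestled in the gaps of the front row. Centres of touching ramekins are 79 mm apart.
- ramekin_e: White fluted ramekin: rim 78 mm, foot 73 mm, height 42 mm, floor 6 mm thick, clear inside width 60 mm low down, 66 mm at the rim; origin at the centre of its underside, z up. Holds one tealight; stays where it is (0.17 kg). One of the two behind, nestled in the gaps of the front row. Centres of touching ramekins are 79 mm apart.
- cradle: Wooden cradle, 22 mm high: a V head of two 60 mm arms (inner faces 35 degrees from y, mouth 98 mm wide, 34 mm deep) on dowels before a fixed 150 mm back bar. Origin at table level at the apex for the middle setting; x points to the group, y along the bar, z up. Each time the head is clamped up to 8 mm nearer or farther along x; that is not in the poses and must be felt. It does not yield.
- seat (a point): Where a fully seated ramekin's centre lies at the head's middle setting: table level, on the cradle's x axis, 45.5 mm before the apex, fixed to the back bar; the real seat lies up to 8 mm either way along x. Same axes as the cradle. The front row starts 105 to 135 mm further out along x, its middle up to 20 mm to either side, the row turned up to 0.12 rad.
- mug_2: Small white cup with a handle, 58 x 82 x 50 mm, standing to the left; bystander. Origin at the centre of its underside.
- jar_2: Glass jar with a dark lid, 72 x 74 x 90 mm, standing to the left; bystander. Origin at the centre of its underside.
There are look-alikes about, which are no part of the job. What is shaped like the ramekin_a but green or orange is not meant.

How it is judged (in metres and radians):
On the way, in this order (a step that is already met when the one before it is completed fails the run):
1. the empty ramekin stands clear of the other four, at least 10 mm from each (horizontal distance between ramekin_a and ramekin_b above 0.088 m and horizontal distance between ramekin_a and ramekin_c above 0.088 m and horizontal distance between ramekin_a and ramekin_d above 0.088 m and horizontal distance between ramekin_a and ramekin_e above 0.088 m), for 0.1 s.
2. it is seated in the cradle and pressed against it with 4 to 15 N for half a second (contact force between ramekin_a and cradle between 4 and 15 N and x of ramekin_a in the frame of seat between -0.011 and 0.011 m and y of ramekin_a in the frame of seat between -0.005 and 0.005 m), for 0.5 s.
At the end, for the whole second after the job is handed in: The empty ramekin stands upright on the table at rest, in the V of the cradle, its centre within 4 mm of the cradle's centre line and within 11 mm of the middle seat point along it (the head's setting varies by 8 mm); the other four ramekins are within 6 mm of where they started (x of ramekin_a in the frame of seat between -0.011 and 0.011 m and y of ramekin_a in the frame of seat between -0.004 and 0.004 m and height (world z) of ramekin_a below 0.004 m and angle between ramekin_a's own z axis and vertical below 0.06 rad and linear speed of ramekin_a below 0.01 m/s and distance of each of ramekin_b, ramekin_c, ramekin_d, ramekin_e from where it was at the start of the episode below 0.006 m); the robot touches nothing.
It fails at once if the empty ramekin is pressed against the cradle with more than 15 N (contact force between ramekin_a and cradle above 15 N).
It fails at once if the empty ramekin is lifted off the table by more than 10 mm or tipped by more than about 15 degrees (height (world z) of ramekin_a above 0.01 m or angle between ramekin_a's own z axis and vertical above 0.26 rad).
It fails at once if one of the other ramekins is shifted by more than 6 mm (distance of any of ramekin_b, ramekin_c, ramekin_d, ramekin_e from where it was at the start of the episode above 0.006 m).
It fails at once if the cup or the jar is shifted by more than 10 mm (distance of any of mug_2, jar_2 from where it was at the start of the episode above 0.01 m).
It also fails if it takes over 51 s, if anything falls off the work surface, if the arm or the gripper's body presses on something with over 40 N, if the wrist force passes 120 N, or if a joint passes its speed limit or range.

ROBOT

A 7-joint arm with a two-finger parallel gripper is mounted at the origin on a cart in front of the work surface, level with it; the furniture and walls round the work are solid. World frame = base frame: x ahead of the robot, y to its left, z up, the work surface at z = 0. Lengths are in mm, angles in rad, forces in N, time in s.
With the tool pointing down it reaches from about 400 to 875 mm from the base axis. Payload 4.4 kg.
Tool frame: the origin (TCP) lies midway between the tips of the shut fingers; the grasp point (between the pads) lies ctrl.grip_depth behind it (ctrl.grip_depth is the distance from the TCP to the grasp point, in mm); z points along the fingers, y is the line along which they close (so a half turn about z gives the same grasp; the last joint's range is limited). The gripper opens to 85 mm and grips with 20 to 120 N. Pads are 22 mm wide; open, the fingers measure 114 mm over their backs; the gripper's body (76 mm by 85 mm) begins 54 mm behind the grasp point. The pads swing forward as they close: fully open they stand 13 mm farther back than shut.
Start: joints at [1.167, 0.628, 0.038, 1.517, -0.027, 0.996, -0.02], TCP at [215.446, -613.271, 231.313] pointing down, gripper open.
Joint ranges: [-3.06, 3.06], [-0.37, 2.12], [-1.25, 1.32], [0.18, 2.47], [-1.1, 4.24], [0.23, 1.98], [-2.94, 2.94]. Speed limits (rad/s): [2.57, 2.57, 3.14, 3.14, 3.14, 3.14, 3.14].

INTERFACE

Orientations are given as [roll, pitch, yaw] about the fixed x, y, z axes, in that order (R = Rz(yaw) Ry(pitch) Rx(roll)).
In Python, from cell import ctrl gives the robot as it stands.
- The arm moves only by the tool carry_out, never from a script. Its argument "deltas" is one flat list of numbers, 7 for each row, row after row: the turn, a rotation vector about the tool's x, y, z in degrees, then the shift along the tool's x, y, z in m, then the closure, from -1 (fully open) to 1 (shut). In form: [wx, wy, wz, dx, dy, dz, claw, wx, wy, wz, dx, dy, dz, claw, ...]. A call has 1 to 12 rows; each row shifts and turns the commanded pose from where the row before left it, along the tool's axes as they then stand; what a row does not reach is not made up. A row lasts 1/8 s, in which the tool goes at most 62.5 mm and 10.7 degrees, less where a joint would pass 70% of its speed; a pose out of reach is approached as far as the arm can. A call with a gripper value outside its range is refused whole. The fingers move at their own pace and stop on an object; the grip force is fixed at half the most. Time passes only in rows, so rows that do not move let the fingers close. It gives the time, the measured TCP pose, the force, the opening and the grip force at its end, in the units of the state.
- ctrl.read_state(): the state, without advancing time (a new reading comes with each control period).
- ctrl.get_image(name): name is "scene" or "top" or "wrist"; returns the picture (420x560x3 uint8, red, green, blue); there is no depth.
- ctrl.calibration(name): a dict with "mtx" (3x3 intrinsics, pixels), "R" (3x3) and "t" (3): a world point X has camera coordinates R X + t. Camera axes: x right, y down, z forward; pixel columns grow to the right and rows downward; lengths in mm; the calibration is good to about 2 mm. The wrist camera is an equidistant fisheye: a pixel r from the principal point sees the ray r / f radians off the axis. A picture is of the moment at which its call begins: read the wrist's pose just before it. calibration takes no time and is no camera call; for the wrist camera it gives the pose at the moment of the call.
- ctrl.finish_job(): hands the job in; it is judged then, once.
The state is a dict: "clock": time; "qpos": joint angles; "qd": joint speeds; "tau": joint torques, N m; "eef_pos": TCP position; "tool_rot": TCP orientation; "force": force on the tool from outside, world axes, zero at the start; "torque": the same for the moment, N m; "width": finger opening in mm; "gripper_force": force on a finger pad.
Only numpy, scipy, OpenCV 4.12 (cv2) and the standard library are available. Lean on these libraries where they do the work, as an engineer would, in place of code of your own. Each camera call takes 0.05 s, during which the arm holds its last target. There are 200 camera calls.

## Working session

There is one attempt and no reset: what is moved stays moved. The work goes in short steps, Python scripts to look and compute and a tool call to move; the robot and the scene stay as the last step left them, time stands still between calls to the robot, and variables do not carry over. Pictures are saved under pics/ and viewed, at most 10 in all, crops included, and the job is handed in when it is done.

Besides the shell and the picture viewer there is one more tool, called after "Call:" as name(argument=value, ...) on one line, values as JSON. carry_out: Moves the arm, as the interface text tells. Its arguments: {"type":"object","properties":{"deltas":{"type":"array"}},"required":["deltas"]}

```bash
mkdir -p pics; cat > h.py <<'E'
import numpy as np, cv2
from cell import ctrl
def save(n,im): cv2.imwrite('pics/'+n+'.png',cv2.cvtColor(im,cv2.COLOR_RGB2BGR))
def ray(c,uv,z):
    K,R,t=(np.array(c[k],float) for k in('mtx','R','t'))
    d=R.T@np.linalg.solve(K,[uv[0],uv[1],1.]);o=-R.T@t.ravel()
    return o+d*(z-o[2])/d[2]
def proj(c,X):
    K,R,t=(np.array(c[k],float) for k in('mtx','R','t'))
    p=K@(R@np.array(X,float)+t.ravel());return p[:2]/p[2]
E
python3 - <<'E'
from h import *
s=ctrl.read_state()
for k in s: print(k,s[k])
print(ctrl.grip_depth)
for n in('top','scene'):
    im=ctrl.get_image(n);save(n+'0',im);np.save(n+'0.npy',im);print(n,ctrl.calibration(n))
E
```

```text
clock 0.0
qpos [ 1.16718685  0.62934606  0.03841767  1.51836651 -0.02702053  0.99626199
 -0.02002917]
qd [-4.04113433e-04  1.02742526e-03 -1.10086002e-04 -8.34537668e-04
  3.02896094e-04  9.08959699e-04  6.13414807e-05]
tau [ 1.93029896e-04 -5.63410592e+01  1.22595247e+00 -1.93444026e+01
  1.08267830e-02  1.06578832e-02  5.14088458e-05]
eef_pos [ 215.2675252  -612.66981823  230.38913296]
tool_rot [-3.13972761e+00 -7.05086000e-06  3.37788817e-01]
force [-0.28076388 -0.61550567  0.15255182]
torque [-0.03797025  0.04789692 -0.00776123]
gripper_force 0.0
width 85.31509769610412
18.700000000000003
top {'mtx': array([[380.13166327,   0.        , 272.32656742],
       [  0.        , 380.13166327, 207.498524  ],
       [  0.        ,   0.        ,   1.        ]]), 'R': array([[-0.02009075, -0.99979356,  0.00303436],
       [-0.9953971 ,  0.01971776, -0.09378603],
       [ 0.09370684, -0.00490462, -0.99558775]]), 't': array([ 55.1681177 , 565.07544703, 821.75196156])}
scene {'mtx': array([[416.74648886,   0.        , 281.20522426],
       [  0.        , 416.74648886, 204.58577082],
       [  0.        ,   0.        ,   1.        ]]), 'R': array([[-0.88245109, -0.47015102,  0.01543051],
       [-0.32627859,  0.58812111, -0.74003773],
       [ 0.33885448, -0.65808174, -0.67238833]]), 't': array([550.70971223, 191.65547572, 759.68965475])}
```

View pics/top0.png

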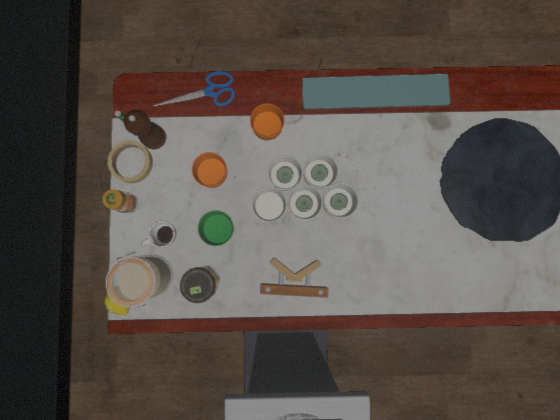

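View pics/scene0.png

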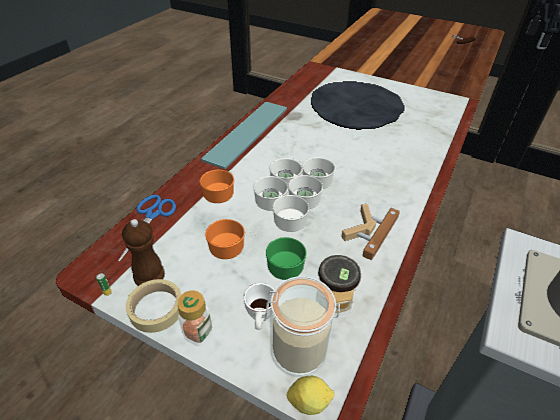

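Top view: five white ramekins at (270,206), (304,204), (339,201) in the front row and (285,174), (319,173) behind. The cradle is at about (294,280). Candidates for the empty one are (270,206) white with no tealight, (216,228) green, and (210,169) and (267,122) orange. Only (270,206), the left place of the front row, is white and empty. I'll confirm it in a crop and measure.

```bash
python3 - <<'E'
from h import *
c=ctrl.calibration('top');im=np.load('top0.npy')
g=cv2.cvtColor(im,cv2.COLOR_RGB2GRAY);hsv=cv2.cvtColor(im,cv2.COLOR_RGB2HSV)
x0,y0,x1,y1=240,150,370,310;S=5
big=cv2.resize(im[y0:y1,x0:x1],None,fx=S,fy=S,interpolation=cv2.INTER_CUBIC)
gb=cv2.cvtColor(big,cv2.COLOR_RGB2GRAY);vis=big.copy()
C=cv2.HoughCircles(cv2.medianBlur(gb,5),cv2.HOUGH_GRADIENT,1.5,100,param1=80,param2=30,minRadius=65,maxRadius=95)
for u,v,r in C[0]:
    if v>450: continue
    uv=np.array([u,v])/S+[x0,y0]-0.4
    print('circ',uv.round(1),r/S,'z42',ray(c,uv,42).round(1));cv2.circle(vis,(int(u),int(v)),int(r),(255,0,0),1)
# wood
hb=cv2.cvtColor(big,cv2.COLOR_RGB2HSV)
print('hsv bar',hsv[290,305],'arm',hsv[271,310],hsv[267,282],'white',hsv[206,270])
m=((hb[...,0]<20)&(hb[...,1]>80)).astype(np.uint8)*255; m[:480]=0
n,l,st,ce=cv2.connectedComponentsWithStats(m)
for i in range(1,n):
    if st[i,4]>300:
        print(st[i],ce[i].round(0))
for nm,mm in(('bar',m*((hb[...,1]>150))),('arm',m*(hb[...,1]<=150))):
    for k in cv2.findContours(mm.astype(np.uint8),0,1)[0]:
        if cv2.contourArea(k)>400:
            b=cv2.boxPoints(cv2.minAreaRect(k));cv2.polylines(vis,[b.astype(int)],1,(0,0,255),1)
            for p in b: 
                uv=p/S+[x0,y0]-0.4;print(nm,uv.round(1),ray(c,uv,22).round(1))
sc=np.load('scene0.npy')[150:280,230:410];sc=cv2.resize(sc,None,fx=2,fy=2,interpolation=cv2.INTER_CUBIC)
save('crop1',cv2.resize(np.hstack([vis[:,:440+210],]),None,fx=0.74,fy=0.74) if 0 else cv2.resize(vis,(487,600)))
E
```

```text
circ [268.6 203.8] 16.78 z42 [573.   52.1  42. ]
circ [303.9 199.8] 18.82 z42 [580.1 -25.8  42. ]
circ [284.4 173.5] 14.38 z42 [639.6  15.7  42. ]
circ [338.8 201.9] 13.360001 z42 [ 573.9 -102.    42. ]
circ [319.8 170.7] 14.74 z42 [644.1 -62.7  42. ]
hsv bar [ 14 131 117] arm [ 18  88 139] [ 17  97 137] white [ 15   9 165]
[ 153  542  248  116 9309] [276. 603.]
[  103   670   336    66 14781] [271. 703.]
arm [260.  293.3] [377.7  74.7  22. ]
arm [260.5 283.5] [399.   73.2  22. ]
arm [327.5 287. ] [388.4 -74.   22. ]
arm [327.  296.8] [367.1 -72.1  22. ]
arm [269.3 279.5] [407.3  53.8  22. ]
arm [270.4 257.8] [454.6  50.4  22. ]
arm [319.8 260.4] [446.8 -59.   22. ]
arm [318.7 282. ] [399.6 -55.   22. ]
```

View pics/crop1.png

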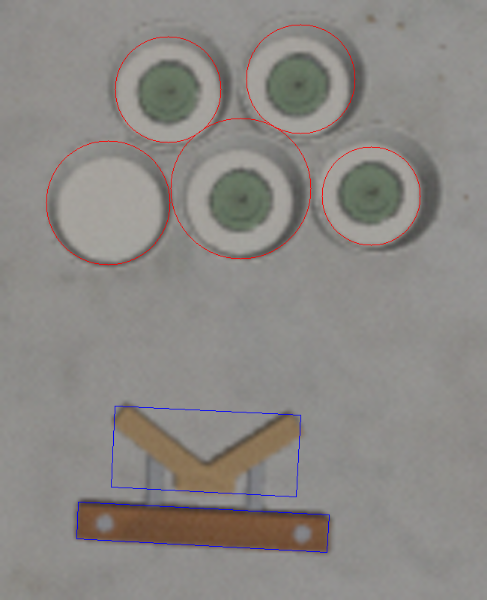

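The crop confirms it: the left front ramekin (about (107,203) in the crop) is empty and the other four hold tealights. Next I'll get finer positions for the ramekins and the V.

```bash
python3 - <<'E'
from h import *
c=ctrl.calibration('top');im=np.load('top0.npy')
print('cam',(-np.array(c['R']).T@c['t']).round(0))
x0,y0,x1,y1=240,150,370,310;S=5
big=cv2.resize(im[y0:y1,x0:x1],None,fx=S,fy=S,interpolation=cv2.INTER_CUBIC)
hb=cv2.cvtColor(big,cv2.COLOR_RGB2HSV)
W=lambda p,z:ray(c,np.array(p)/S+[x0,y0]-0.4,z)[:2]
gm=((hb[...,0]>40)&(hb[...,0]<90)&(hb[...,1]>40)).astype(np.uint8)*255
n,l,st,ce=cv2.connectedComponentsWithStats(gm)
G=[W(ce[i],20) for i in range(1,n) if st[i,4]>1000];print('tealights',np.round(G,1))
w=(hb[...,2]>155).astype(np.uint8)*255
n,l,st,ce=cv2.connectedComponentsWithStats(cv2.morphologyEx(w,cv2.MORPH_OPEN,np.ones((9,9))))
for i in range(1,n):
    if st[i,4]>1500: print('white',st[i],W(ce[i],6).round(1))
# V
m=((hb[...,0]<22)&(hb[...,1]>60)&(hb[...,2]>90)); m[:500]=0;m[668:]=0
n,l,st,ce=cv2.connectedComponentsWithStats(m.astype(np.uint8));i=1+np.argmax(st[1:,4]);m=l==i
cols=np.arange(st[i,0],st[i,0]+st[i,2]);top=np.array([np.argmax(m[:,k]) for k in cols])
P=np.array([W((k,t),22) for k,t in zip(cols,top)])
a=P[np.argmin(P[np.abs(P[:,1])<25][:,0])] if 0 else None
apx=cols[60:-60][np.argmax(top[60:-60])]
L=[]
for sel in((cols>cols[0]+30)&(cols<apx-8),(cols<cols[-1]-30)&(cols>apx+8)):
    vx,vy,x,y=cv2.fitLine(P[sel].astype(np.float32),cv2.DIST_HUBER,0,.01,.01).ravel()
    L.append((vx,vy,x,y));print('line ang',np.degrees(np.arctan2(vx,vy)))
A=np.array([[L[0][0],-L[1][0]],[L[0][1],-L[1][1]]]);s=np.linalg.solve(A,[L[1][2]-L[0][2],L[1][3]-L[0][3]])
print('apex',L[0][2]+s[0]*L[0][0],L[0][3]+s[0]*L[0][1])
print('tips',P[0],P[-1])
E
```

```text
cam [487.  48. 871.]
tealights []
white [ 330   51  132  127 6272] [646.3 -64.2]
white [ 158   61  133  127 6804] [642.8  15. ]
white [ 426  193  131  131 6684] [ 579.4 -105.9]
white [ 252  203  135  134 7382] [575.4 -26.5]
white [   81   212   132   134 14053] [573.3  51.7]
line ang 39.06609
line ang 149.22534
apex 418.63034 -1.7404842
tips [446.76580648  51.41973429] [438.38652125 -59.08454596]
```

Call:
carry_out(deltas=[0,0,7.8,0,0,0,1,0,0,7.9,0,0,0,1,0,0,7.8,0.02,-0.04,0,1,0,0,0,0.026,-0.056,0,1,0,0,0,0.026,-0.056,0,1,0,0,0,0.026,-0.056,0,1,0,0,0,0.026,-0.056,0,1,0,0,0,0.026,-0.056,0,1,0,0,0,0.026,-0.056,0,1,0,0,0,0.026,-0.056,0,1,0,0,0,0.026,-0.056,0,1,0,0,0,0,0,0,1])

```text
clock: 1.6
eef_pos: [475.1, -134.4, 231.0]
tool_rot: [-3.139, -0.001, -0.062]
force: [0.5, -0.2, -0.6]
width: 0.0
gripper_force: 0.0
```

Call:
carry_out(deltas=[0,0,0.3,0.021,-0.048,0.02,1,0,0,0.3,0.021,-0.048,0.03,1,0,0,0,0.021,-0.048,0.03,1,0,0,0,0.021,-0.048,0.03,1,0,0,0,0,0,0.02,1,0,0,0,0,0,0,1,0,0,0,0,0,0,1])

```text
clock: 2.48
eef_pos: [571.7, 42.7, 102.0]
tool_rot: [3.141, -0.001, -0.085]
force: [-0.2, -0.7, -0.3]
width: -0.0
gripper_force: 0.0
```

```bash
python3 - <<'E'
from h import *
im=ctrl.get_image('wrist');save('w1',im)
s=ctrl.read_state();print(s['eef_pos'],s['tool_rot'],s['force'])
im=ctrl.get_image('scene');save('s1',cv2.resize(im[130:290,200:400],None,fx=3,fy=3))
E
```

```text
[572.01239586  42.83301484 102.33754982] [ 3.14111854e+00 -1.43250471e-03 -8.51189151e-02] [-1.04979351  0.43213692  1.34672468]
```

View pics/w1.png

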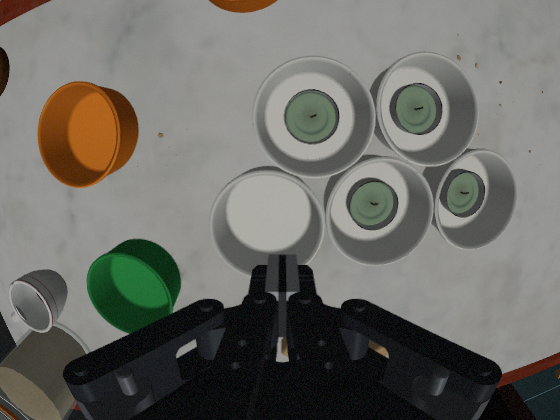

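The wrist view shows the empty ramekin's rim centred at about (267,222), with the shut fingertips at (283,258), 9 mm short in y. I'll correct that, then descend inside it.

Call:
carry_out(deltas=[0,0,-0.7,0.001,-0.009,0,1,0,0,0,0,0,0.02,1,0,0,0,0,0,0.02,1,0,0,0,0,0,0.015,1,0,0,0,0,0,0,1,0,0,0,0,0,0.012,1,0,0,0,0,0,0.012,1,0,0,0,0,0,0,1,0,0,0,0,0,0,1])

```text
clock: 3.7
eef_pos: [573.4, 53.3, 22.3]
tool_rot: [-3.142, -0.0, -0.071]
force: [0.2, -0.5, 0.7]
width: 0.1
gripper_force: 0.0
```

Call:
carry_out(deltas=[0,0,0,0,0,0.01,1,0,0,0,-0.004,-0.003,0,1,0,0,0,-0.004,-0.003,0,1,0,0,0,-0.004,-0.003,0,1,0,0,0,-0.004,-0.003,0,1,0,0,0,-0.004,-0.002,0,1,0,0,0,-0.004,-0.002,0,1,0,0,0,-0.004,-0.002,0,1,0,0,0,-0.004,-0.002,0,1,0,0,0,0,0,0,1])

```text
clock: 4.95
eef_pos: [542.3, 75.9, 12.3]
tool_rot: [-3.141, 0.001, -0.07]
force: [-0.2, -0.3, 0.4]
width: -0.2
gripper_force: 0.0
```

```bash
cat >> h.py <<'E'
def look(n):
    c=ctrl.calibration('top');im=ctrl.get_image('top');x0,y0,x1,y1=230,150,370,310;S=5
    big=cv2.resize(im[y0:y1,x0:x1],None,fx=S,fy=S,interpolation=cv2.INTER_CUBIC);save(n,cv2.resize(big,(525,600)))
    hb=cv2.cvtColor(big,cv2.COLOR_RGB2HSV);w=((hb[...,2]>155)&(hb[...,1]<40)).astype(np.uint8)*255
    _,l,st,ce=cv2.connectedComponentsWithStats(cv2.morphologyEx(w,cv2.MORPH_OPEN,np.ones((9,9))))
    for i in range(1,len(st)):
        if st[i,4]>1000: print('white',st[i],ray(c,ce[i]/S+[x0,y0]-.4,6).round(1))
    s=ctrl.read_state();print(s['clock'],s['eef_pos'].round(1),s['tool_rot'].round(3),s['force'].round(2))
E
python3 -c "
from h import *
look('t1')"
```

```text
white [ 131    0   51   47 1119] [693.1  66.6   6. ]
white [ 180    0  209   58 6370] [692.8   2.8   6. ]
white [ 370    0  166   28 2782] [696.3 -70.3   6. ]
white [  541    21   159   407 25961] [ 597.2 -158.     6. ]
white [ 377   49  136  131 7596] [646.8 -64.1   6. ]
white [ 227   59  115  130 4900] [646.9   2.8   6. ]
white [ 473  190  136  137 8030] [ 579.6 -105.7    6. ]
white [ 300  200  138  138 8567] [575.9 -26.5   6. ]
white [ 539  468   93   98 4699] [ 464.4 -125.5    6. ]
white [ 572  665   64   46 1442] [ 384.5 -128.     6. ]
white [ 649  744   51   56 1501] [ 345.2 -158.9    6. ]
white [ 534  746  107   54 3211] [ 344.9 -117.     6. ]
white [ 431  759   99   41 2387] [345.8 -71.4   6. ]
5.0 [542.5  75.8  12.3] [-3.142e+00  1.000e-03 -7.000e-02] [ 0.31 -0.28 -0.84]
```

View pics/t1.png

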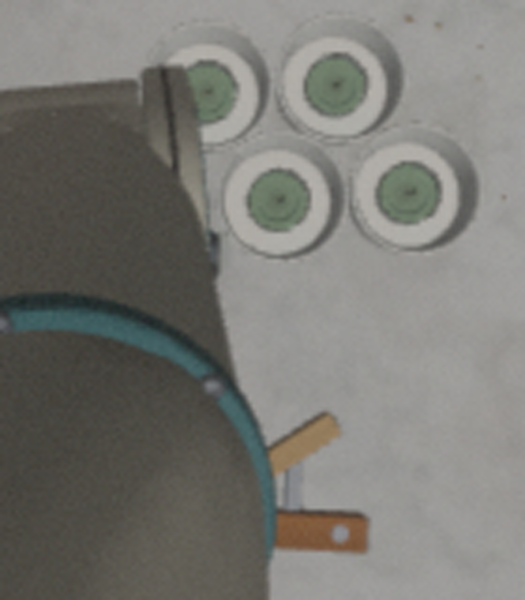

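The arm hides the ramekin from above at about (120,250), but the others haven't moved. I'll check with the scene camera.

```bash
python3 - <<'E'
from h import *
im=ctrl.get_image('scene');np.save('s2.npy',im)
save('s2',cv2.resize(im[130:290,200:410],None,fx=3.8,fy=3.7,interpolation=cv2.INTER_CUBIC))
c=ctrl.calibration('scene')
for p in([573.3,51.7,42],[540,65,42],[575,-26.5,42]):print(p,proj(c,p).round(1))
E
```

```text
[573.3, 51.7, 42] [291.1 206.4]
[540, 65, 42] [302.4 215.4]
[575, -26.5, 42] [306.1 185.8]
```

View pics/s2.png

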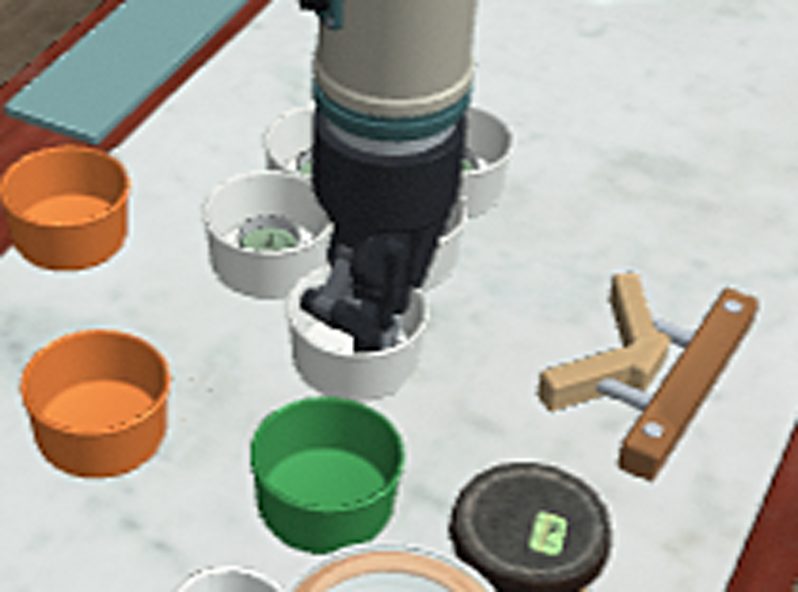

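The scene crop puts the ramekin's rim centre at about (359,310), which is roughly (557,69) in world. It stands about 17 mm clear of the middle one and is pushed by the fingers. I'll carry on round towards the cradle mouth.

Call:
carry_out(deltas=[0,0,0,-0.005,0.002,0,1,0,0,0,-0.005,0.003,0,1,0,0,0,-0.005,0.004,0,1,0,0,0,-0.005,0.005,0,1,0,0,0,-0.005,0.005,0,1,0,0,0,-0.005,0.005,0,1,0,0,0,-0.005,0.005,0,1,0,0,0,-0.005,0.005,0,1,0,0,0,-0.005,0.005,0,1,0,0,0,0,0.005,0,1,0,0,0,0,0,0,1])

```text
clock: 6.42
eef_pos: [494.8, 34.2, 12.4]
tool_rot: [3.141, 0.0, -0.071]
force: [-0.4, 0.1, 0.2]
width: 0.3
gripper_force: 0.0
```

```bash
cat >> h.py <<'E'
def rel(p,seat=(464.,-5.),yaw=-.072):
    d=np.array(p[:2])-seat;return np.array([d[0]*np.cos(yaw)+d[1]*np.sin(yaw),-d[0]*np.sin(yaw)+d[1]*np.cos(yaw)]).round(1)
E
python3 - <<'E'
from h import *
im=ctrl.get_image('scene');c=ctrl.calibration('scene')
s=ctrl.read_state();print(s['eef_pos'],rel(s['eef_pos']),s['force'],s['tool_rot'])
save('s3',cv2.resize(im[180:270,260:395],None,fx=5.9,fy=5.9,interpolation=cv2.INTER_CUBIC))
E
```

```text
[494.85585183  34.57435881  12.30887926] [27.9 41.7] [-0.08495647  0.01721738  0.29012481] [ 3.14148449e+00  5.99626701e-05 -7.11124520e-02]
```

View pics/s3.png

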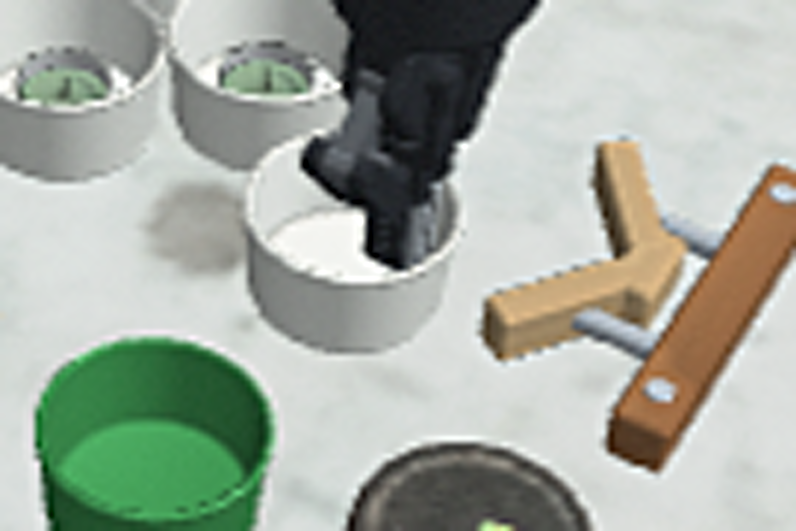

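The rim centre is now at about (353,207) in the crop. That is about 40 mm before the seat and 51 mm left of the axis, as planned. Next I'll bring it onto the axis.

Call:
carry_out(deltas=[0,0,0,-0.001,0.005,0,1,0,0,0,-0.0015,0.005,0,1,0,0,0,-0.0015,0.005,0,1,0,0,0,-0.0015,0.005,0,1,0,0,0,-0.0015,0.005,0,1,0,0,0,-0.0015,0.005,0,1,0,0,0,-0.0015,0.005,0,1,0,0,0,-0.0015,0.005,0,1,0,0,0,-0.0015,0.005,0,1,0,0,0,-0.0015,0.005,0,1,0,0,0,0,0,0,1])

```text
clock: 7.85
eef_pos: [476.5, -14.6, 12.3]
tool_rot: [3.141, 0.0, -0.072]
force: [-0.2, 0.7, -0.5]
width: -0.3
gripper_force: 0.0
```

```bash
python3 - <<'E'
from h import *
im=ctrl.get_image('scene');c=ctrl.calibration('scene')
s=ctrl.read_state();print(s['eef_pos'],rel(s['eef_pos']),s['force'],s['tool_rot'])
save('s4',cv2.resize(im[180:270,260:395],None,fx=5.9,fy=5.9,interpolation=cv2.INTER_CUBIC))
E
```

```text
[476.69204227 -14.23269636  12.33948798] [13.3 -8.3] [ 0.81973203 -0.03956725 -0.02818628] [ 3.14132311e+00  1.58708643e-04 -7.10650546e-02]
```

View pics/s4.png

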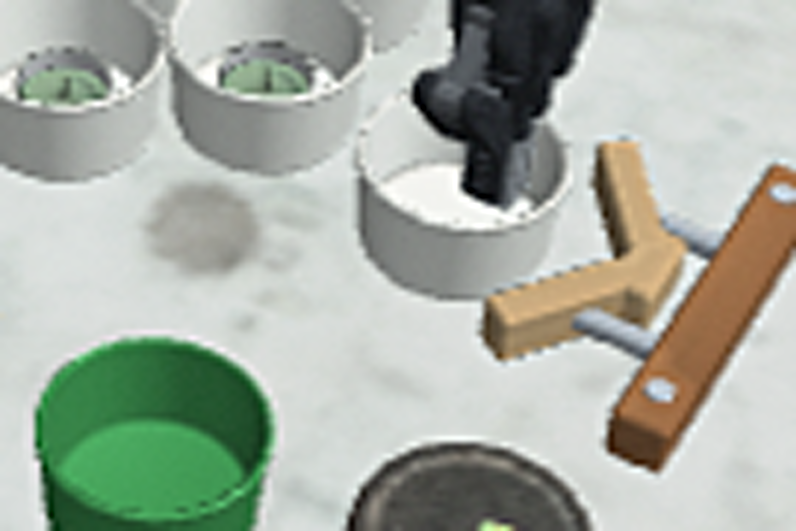

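The ramekin is now about 20 mm before the seat and on the axis (rim centre about (465,153)). I'll centre the tool and pull it towards the V.

Call:
carry_out(deltas=[0,0,0,0,-0.0045,0,1,0,0,0,-0.002,-0.004,0,1,0,0,0,-0.003,0,0,1,0,0,0,-0.003,0,0,1,0,0,0,-0.003,0,0,1,0,0,0,-0.003,0,0,1,0,0,0,-0.003,0,0,1,0,0,0,-0.002,0,0,1,0,0,0,0,0,0,1])

```text
clock: 9.02
eef_pos: [458.4, -3.7, 12.3]
tool_rot: [-3.141, 0.0, -0.07]
force: [0.4, 0.5, -0.4]
width: -0.1
gripper_force: 0.2
```

```bash
python3 - <<'E'
from h import *
for i in range(5):
    s=ctrl.read_state();print(s['clock'],s['eef_pos'].round(1),rel(s['eef_pos']),s['force'].round(2));im=ctrl.get_image('scene')
np.save('s5.npy',im)
E
```

```text
9.025 [458.4  -3.7  12.3] [-5.6  0.8] [ 0.44  0.46 -0.39]
9.075 [458.5  -3.8  12.3] [-5.6  0.8] [-0.06 -0.45  0.42]
9.125 [458.5  -3.9  12.3] [-5.5  0.7] [0.53 0.51 0.88]
9.175 [458.5  -3.9  12.3] [-5.5  0.7] [ 0.44  0.49 -0.6 ]
9.225 [458.5  -4.   12.3] [-5.5  0.6] [ 0.76  0.86 -0.25]
```

Call:
carry_out(deltas=[0,0,0,-0.001,0.0005,0,1,0,0,0,-0.001,0,0,1,0,0,0,-0.001,0,0,1,0,0,0,-0.001,0,0,1])

```text
clock: 9.78
eef_pos: [454.4, -4.4, 12.3]
tool_rot: [3.141, -0.0, -0.071]
force: [1.0, -0.8, -0.2]
width: 0.2
gripper_force: 0.3
```

Call:
carry_out(deltas=[0,0,0,-0.0005,0,0,1,0,0,0,-0.0005,0,0,1])

```text
clock: 10.02
eef_pos: [453.5, -4.3, 12.3]
tool_rot: [3.142, -0.0, -0.071]
force: [0.4, 0.1, 0.2]
width: 0.0
gripper_force: 0.3
```

Call:
carry_out(deltas=[0,0,0,-0.0005,0,0,1,0,0,0,-0.0005,0,0,1])

```text
clock: 10.28
eef_pos: [452.5, -4.2, 12.3]
tool_rot: [3.142, -0.0, -0.071]
force: [0.8, 0.1, -0.2]
width: 0.1
gripper_force: 0.3
```

Call:
carry_out(deltas=[0,0,0,-0.0005,0,0,1,0,0,0,-0.0005,0,0,1])

```text
clock: 10.52
eef_pos: [451.5, -4.2, 12.3]
tool_rot: [3.142, -0.0, -0.071]
force: [0.6, 0.4, 0.4]
width: 0.0
gripper_force: 0.3
```

```bash
python3 - <<'E'
from h import *
im=ctrl.get_image('scene');s=ctrl.read_state();print(s['clock'],s['eef_pos'].round(1),rel(s['eef_pos']),s['force'].round(2))
save('s6',cv2.resize(im[180:270,260:395],None,fx=5.9,fy=5.9,interpolation=cv2.INTER_CUBIC))
E
```

```text
10.575 [451.3  -4.2  12.3] [-12.7  -0.1] [1.5  0.04 0.34]
```

View pics/s6.png

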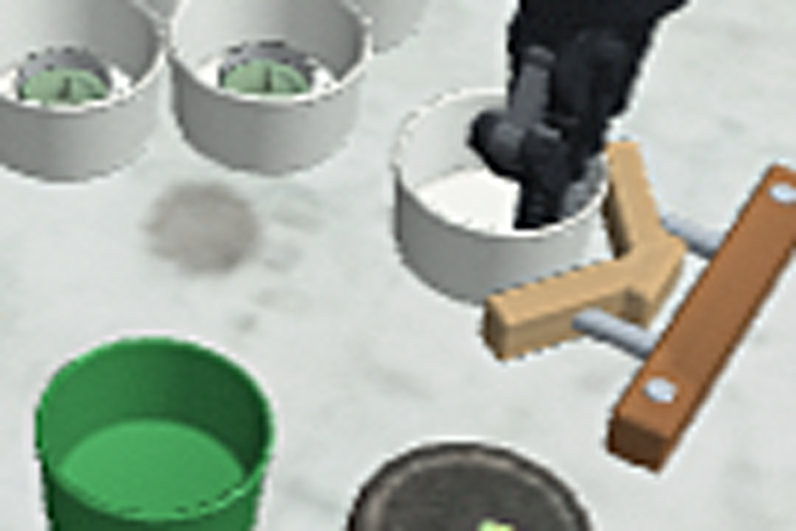

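The ramekin is in the V mouth (rim centre about (500,160)) with about 5 mm still to go.

Call:
carry_out(deltas=[0,0,0,-0.0005,0,0,1,0,0,0,-0.0005,0,0,1,0,0,0,-0.0005,0,0,1])

```text
clock: 10.95
eef_pos: [450.0, -4.1, 12.3]
tool_rot: [3.142, -0.0, -0.071]
force: [0.9, -0.0, -0.6]
width: -0.2
gripper_force: 0.4
```

Call:
carry_out(deltas=[0,0,0,-0.0005,0,0,1,0,0,0,-0.0005,0,0,1])

```text
clock: 11.2
eef_pos: [449.0, -4.0, 12.3]
tool_rot: [-3.142, -0.0, -0.071]
force: [-0.0, 0.7, -0.2]
width: -0.0
gripper_force: 0.4
```

Call:
carry_out(deltas=[0,0,0,-0.0005,0,0,1,0,0,0,-0.0005,0,0,1])

```text
clock: 11.45
eef_pos: [448.0, -3.9, 12.3]
tool_rot: [3.142, -0.0, -0.071]
force: [1.1, -0.3, 0.1]
width: -0.2
gripper_force: 0.4
```

Call:
carry_out(deltas=[0,0,0,-0.0005,0,0,1])

```text
clock: 11.58
eef_pos: [447.4, -3.9, 12.3]
tool_rot: [-3.142, -0.0, -0.071]
force: [0.5, -0.1, 0.3]
width: 0.4
gripper_force: 0.4
```

Call:
carry_out(deltas=[0,0,0,-0.0005,0,0,1])

```text
clock: 11.7
eef_pos: [446.9, -3.9, 12.3]
tool_rot: [3.142, -0.0, -0.071]
force: [0.5, 0.5, -0.5]
width: -0.1
gripper_force: 0.4
```

Call:
carry_out(deltas=[0,0,0,-0.0004,0,0,1])

```text
clock: 11.82
eef_pos: [446.5, -3.8, 12.3]
tool_rot: [-3.142, 0.0, -0.071]
force: [-0.2, 0.9, -0.6]
width: -0.5
gripper_force: 0.4
```

Call:
carry_out(deltas=[0,0,0,-0.0004,0,0,1])

```text
clock: 11.95
eef_pos: [446.2, -3.8, 12.3]
tool_rot: [3.142, -0.0, -0.071]
force: [1.7, -0.4, -0.6]
width: -0.1
gripper_force: 0.5
```

Call:
carry_out(deltas=[0,0,0,-0.0004,0,0,1])

```text
clock: 12.08
eef_pos: [446.0, -3.8, 12.3]
tool_rot: [3.142, -0.0, -0.071]
force: [0.2, 0.7, -0.5]
width: 0.1
gripper_force: 0.7
```

```bash
cat > f.py <<'E'
from h import *
F=[];P=[]
for i in range(6):
    s=ctrl.read_state();F.append(s['force']);P.append(s['eef_pos']);im=ctrl.get_image('scene')
print(s['clock'],np.mean(P,0).round(2),rel(np.mean(P,0)),'F',np.mean(F,0).round(2),'tau',s['tau'].round(2),s['gripper_force'])
np.save('last.npy',im)
E
python3 f.py
```

```text
12.325 [445.96  -3.78  12.35] [-18.1  -0.1] F [ 1.14 -0.15 -0.23] tau [ 3.000e-02 -4.643e+01  4.180e+00 -2.230e+00  1.000e-01  2.900e-01
  1.000e-02] 0.6777795537163911
```

Call:
carry_out(deltas=[0,0,0,-0.0004,0,0,1])

```text
clock: 12.5
eef_pos: [445.6, -3.7, 12.3]
tool_rot: [3.142, -0.0, -0.071]
force: [2.1, -0.3, -0.8]
width: 0.1
gripper_force: 0.8
```

Call:
carry_out(deltas=[0,0,0,-0.0004,0,0,1])

```text
clock: 12.62
eef_pos: [445.1, -3.7, 12.4]
tool_rot: [-3.142, -0.0, -0.071]
force: [1.4, -0.3, -0.2]
width: -0.2
gripper_force: 0.8
```

Call:
carry_out(deltas=[0,0,0,-0.0004,0,0,1])

```text
clock: 12.75
eef_pos: [444.7, -3.7, 12.3]
tool_rot: [3.142, -0.0, -0.071]
force: [1.2, 0.5, -0.2]
width: -0.0
gripper_force: 0.8
```

Call:
carry_out(deltas=[0,0,0,-0.0004,0,0,1])

```text
clock: 12.88
eef_pos: [444.5, -3.7, 12.4]
tool_rot: [3.141, -0.001, -0.071]
force: [1.7, -0.0, 0.2]
width: -0.2
gripper_force: 1.2
```

Call:
carry_out(deltas=[0,0,0,-0.0004,0,0,1])

```text
clock: 13.0
eef_pos: [444.4, -3.8, 12.4]
tool_rot: [3.141, -0.001, -0.071]
force: [3.8, 0.0, -0.2]
width: -0.2
gripper_force: 1.6
```

```bash
python3 f.py
```

```text
13.25 [444.38  -3.75  12.39] [-19.7  -0.2] F [ 3.37  0.27 -0.69] tau [-3.000e-02 -4.579e+01  4.050e+00 -4.300e-01  2.600e-01  8.400e-01
  2.000e-02] 1.839001853301217
```

Contact is felt at a stiffness of about 4 N/mm. I'll build the pressure up gently.

Call:
carry_out(deltas=[0,0,0,-0.0004,0,0,1,0,0,0,0,0,0,1])

```text
clock: 13.55
eef_pos: [444.2, -3.8, 12.4]
tool_rot: [3.141, -0.002, -0.071]
force: [4.0, -0.1, -1.8]
width: 0.2
gripper_force: 2.4
```

Call:
carry_out(deltas=[0,0,0,-0.0004,0,0,1,0,0,0,0,0,0,1])

```text
clock: 13.8
eef_pos: [444.2, -3.8, 12.5]
tool_rot: [3.141, -0.002, -0.071]
force: [5.2, -0.9, -1.3]
width: -0.0
gripper_force: 2.7
```

```bash
python3 f.py
```

```text
14.05 [444.21  -3.77  12.46] [-19.8  -0.2] F [ 5.59 -0.02 -1.27] tau [-3.000e-02 -4.546e+01  4.000e+00  8.500e-01  3.900e-01  1.210e+00
  3.000e-02] 2.6884548367524985
```

Call:
carry_out(deltas=[0,0,0,-0.0005,0,0,1,0,0,0,0,0,0,1])

```text
clock: 14.35
eef_pos: [444.1, -3.8, 12.5]
tool_rot: [3.141, -0.003, -0.071]
force: [5.5, -0.6, -2.3]
width: 0.1
gripper_force: 3.0
```

Call:
carry_out(deltas=[0,0,0,-0.0005,0,0,1,0,0,0,0,0,0,1])

```text
clock: 14.6
eef_pos: [444.1, -3.8, 12.5]
tool_rot: [3.141, -0.004, -0.071]
force: [6.9, -0.2, -2.0]
width: -0.0
gripper_force: 3.4
```

```bash
python3 f.py
```

```text
14.85 [444.1   -3.81  12.53] [-19.9  -0.2] F [ 7.01  0.27 -2.2 ] tau [-1.000e-02 -4.529e+01  4.010e+00  1.870e+00  4.900e-01  1.480e+00
  4.000e-02] 3.3549809336545877
```

Call:
carry_out(deltas=[0,0,0,-0.0005,0,0.0004,1,0,0,0,-0.0004,0,0.0003,1,0,0,0,0,0,0,1])

```text
clock: 15.28
eef_pos: [444.1, -3.8, 12.3]
tool_rot: [3.141, -0.005, -0.071]
force: [7.2, 0.6, 2.9]
width: -0.3
gripper_force: 3.9
```

```bash
python3 f.py; python3 f.py; python3 - <<'E'
from h import *
im=np.load('last.npy');save('s7',cv2.resize(im[180:270,260:395],None,fx=5.9,fy=5.9,interpolation=cv2.INTER_CUBIC))
E
```

```text
15.525 [444.06  -3.78  12.26] [-20.   -0.2] F [7.38 0.3  2.58] tau [  0.06 -43.08   3.79   2.65   0.55   1.5    0.05] 3.906767450971529
15.825 [444.07  -3.78  12.27] [-20.   -0.2] F [7.81 0.31 2.58] tau [  0.06 -43.08   3.79   2.65   0.55   1.5    0.05] 3.906997510639485
```

View pics/s7.png

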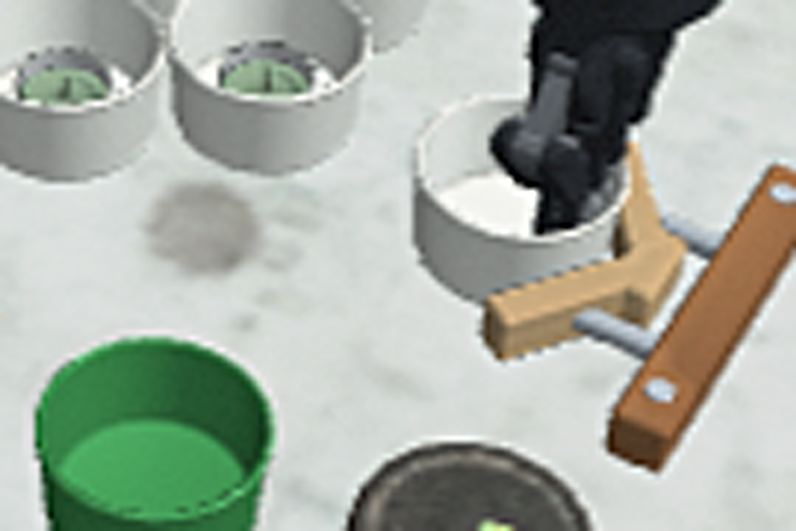

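The ramekin is seated upright in the V against both arms (rim centre about (520,170)), with about 7.6 N applied. I'll hold it slightly firmer for a second.

Call:
carry_out(deltas=[0,0,0,-0.0004,0,0,1,0,0,0,0,0,0,1,0,0,0,0,0,0,1,0,0,0,0,0,0,1,0,0,0,0,0,0,1,0,0,0,0,0,0,1,0,0,0,0,0,0,1,0,0,0,0,0,0,1,0,0,0,0,0,0,1])

```text
clock: 17.0
eef_pos: [444.0, -3.8, 12.3]
tool_rot: [3.141, -0.006, -0.071]
force: [8.6, 0.8, 2.3]
width: 0.2
gripper_force: 4.2
```

```bash
python3 f.py
```

```text
17.25 [444.05  -3.79  12.3 ] [-20.   -0.2] F [8.77 0.25 1.93] tau [  0.08 -43.03   3.81   3.09   0.6    1.61   0.05] 4.19320123095531
```

Call:
carry_out(deltas=[0,0,0,0.001,0,0,1,0,0,0,0.001,0,0,1,0,0,0,0.001,0,0,1,0,0,0,0.001,0,0,1,0,0,0,0.002,0,0,1,0,0,0,0.002,0,0,1,0,0,0,0.002,0,0,1,0,0,0,0.002,0,0,1,0,0,0,0.002,0,0,1,0,0,0,0,0,0,1])

```text
clock: 18.55
eef_pos: [454.8, -4.4, 11.6]
tool_rot: [3.142, -0.0, -0.07]
force: [-0.1, 0.6, -0.2]
width: 0.0
gripper_force: 0.0
```

Held at 8.8 N, and the tool is now free inside. Lifting straight out, then clearing the view.

Call:
carry_out(deltas=[0,0,0,0,0,-0.004,1,0,0,0,0,0,-0.006,1,0,0,0,0,0,-0.01,1,0,0,0,0,0,-0.015,1,0,0,0,0,0,-0.03,1,0,0,0,0,0,-0.04,1,0,0,0,0,0,-0.04,1,0,0,0,0,0.04,-0.02,1,0,0,0,0,0.05,0,1,0,0,0,0,0.05,0,1,0,0,0,0,0.05,0,1,0,0,0,0,0.05,0,1])

```text
clock: 20.05
eef_pos: [437.3, -245.1, 177.3]
tool_rot: [-3.141, -0.0, -0.071]
force: [1.1, 0.2, -0.8]
width: 0.2
gripper_force: 0.0
```

Call:
carry_out(deltas=[0,0,0,0,0.05,0,1,0,0,0,0,0.05,0,1,0,0,0,0,0,0,1,0,0,0,0,0,0,1])

```text
clock: 20.55
eef_pos: [430.3, -342.6, 176.7]
tool_rot: [-3.14, 0.001, -0.071]
force: [0.7, -0.4, 0.1]
width: 0.0
gripper_force: 0.0
```

```bash
python3 - <<'E'
from h import *
look('t9')
s=np.load('last.npy');im=ctrl.get_image('scene');c=ctrl.calibration('top')
d=np.abs(im.astype(int)-s)[195:245,320:350].mean();print('scene diff near ramekin',d)
im=ctrl.get_image('top')
hb=cv2.cvtColor(im,cv2.COLOR_RGB2HSV)
w=((hb[...,2]>158)&(hb[...,1]<40)).astype(np.uint8)*255
w[:235]=0;w[275:]=0;w[:,:275]=0;w[:,315:]=0
_,l,st,ce=cv2.connectedComponentsWithStats(w)
for i in range(1,len(st)):
    if st[i,4]>100:p=ray(c,ce[i],6);print(st[i],p.round(1),rel(p))
E
```

```text
white [ 380   52  132  126 6286] [646.4 -64.1   6. ]
white [ 208   61  133  127 6788] [642.9  15.    6. ]
white [ 476  193  132  131 6683] [ 579.4 -105.9    6. ]
white [ 302  203  135  134 7400] [575.4 -26.4   6. ]
white [  261   447   134   136 14593] [464.6  -5.5   6. ]
20.6 [ 430.8 -341.9  176.7] [-3.14  0.   -0.07] [ 0.83  0.82 -0.35]
scene diff near ramekin 9.869333333333334
[282 239  27  28 578] [464.8  -5.4   6. ] [ 0.8 -0.3]
```

The top view puts the ramekin at the seat, within 1 mm of the measured point and 0.4 mm off the axis. The other four are unmoved, so I'm handing it in.

```bash
python3 -c "
from cell import ctrl
print(ctrl.finish_job())"
```

```text
the job is handed in; nothing more can be done
None
```

The empty ramekin was slid clear of the group, pressed into the V of the cradle at about 8 to 9 N for over a second and left seated 0.4 mm off the centre line; the other four ramekins had not measurably moved, the cup and jar were not re-measured, and I handed the job in without seeing a verdict.

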